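# Burnish the seam of a handle-moulding block

### The arm

A 6-joint arm with a two-finger parallel gripper is mounted at the origin on the work surface. World frame = base frame: x ahead of the robot, y to its left, z up, the work surface at z = 0. Lengths are in m, angles in rad, forces in N, time in s.
With the tool pointing down it reaches from about 0.35 to 0.775 m from the base axis. Payload 7.3 kg.
Tool frame: the origin (TCP) lies between the finger pads, 19 mm behind the fingertips; this is the grasp point; z points along the fingers, y is the line along which they close (so a half turn about z gives the same grasp; the last joint's range is limited). The gripper opens to 92 mm and grips with 3 to 60 N. Pads are 19 mm wide; open, the fingers measure 130 mm over their backs; the gripper's body (75 mm by 190 mm) begins 47 mm behind the grasp point.
Start: joints at [1.02, 0.342, 1.524, -0, 1.275, -0.146], TCP at [0.207, 0.483, 0.246] pointing down, gripper open.
Joint ranges: [-2.53, 2.53], [-0.77, 2.02], [0.04, 2.7], [-1, 4.14], [0.28, 2.66], [-3.11, 3.11]. Speed limits (rad/s): [2.57, 2.57, 3.14, 3.14, 3.14, 3.14].

### API

Orientations are given as [roll, pitch, yaw] about the fixed x, y, z axes, in that order (R = Rz(yaw) Ry(pitch) Rx(roll)).
In Python, from cell import readout, cams, ticket gives the robot as it stands. The module is installed in compiled form; this text tells all that it offers.
- The arm moves only by the tool jog_arm, never from a script. Its argument "plan" is a list of rows, each a list of 5 numbers: the shift along the world's x, y, z each as a share of 0.08 m, from -1 to 1, then the turn about the world's z as a share of 90 degrees, from -1 to 1, then the opening, from -1 (shut) to 1 (fully open). A call has 1 to 12 rows; each row is the pose to reach, as a shift and turn from the pose commanded when the call began; what a row does not reach only later rows make up. A row lasts 1/10 s, in which the tool goes at most 50 mm and 8.59 degrees, less where a joint would pass 70% of its speed; a pose out of reach is approached as far as the arm can. A call with a number of a shift or a turn outside -1 to 1 is refused whole. A call with a gripper value outside its range is refused whole. The fingers move at their own pace and stop on an object; "squeeze" is the grip in N (left out, the last holds). Time passes only in rows, so rows that repeat a pose let the fingers close. It gives the time, the measured TCP pose, the force, the opening and the grip force at its end, in the units of the state.
- readout.observe(): the state, without advancing time (a new reading comes with each control period).
- cams.read_camera(name): name is "side" or "top" or "wrist"; returns the picture (420x560x3 uint8, blue, green, red); there is no depth.
- cams.calibration(name): a dict with "K" (3x3 intrinsics, pixels), "k1" (the pictures are not rectified: a ray, as slopes to the right and down, at radius r is drawn at 1 + k1 r^2 times it, then the intrinsics apply), "world_from_camera" (4x4, takes a point from camera to world coordinates). Camera axes: x right, y down, z forward; pixel columns grow to the right and rows downward; lengths in m; the calibration is good to about 2 mm. A picture is of the moment at which its call begins: read the wrist's pose just before it. calibration takes no time and is no camera call; for the wrist camera it gives the pose at the moment of the call.
- ticket.hand_in(): hands the job in; it is judged then, once.
The state is a dict: "time": time; "qpos": joint angles; "qvel": joint speeds; "joint_efforts": joint torques, N m; "tool_pos": TCP position; "tool_rot": TCP orientation; "contact_force": force on the tool from outside, world axes, zero at the start; "torque": the same for the moment, N m; "opening": finger opening in m; "grip_force": force on a finger pad.
Only numpy, scipy, OpenCV 4.12 (cv2) and the standard library are available. Lean on these libraries where they do the work, as an engineer would, in place of code of your own. Each camera call takes 0.05 s, during which the arm holds its last target. There are 200 camera calls.

### The job

Pinch both tabs of the knob on the moulding jig and turn it clockwise as far as it goes, so that its bar swings clear of the seam. Then take the square-handled burnisher from the stand, lower its ball tip into the square pocket at one end of the seam and draw it slowly (about 3 cm a second) and without pressing hard along the whole seam to the plain end, keeping the tip down in it. Stand the burnisher upright back in a hole of the stand, fully down on its collar, leave the bar clear and do not disturb the other things.

Things in the scene. Friction and masses are not known exactly. Their poses are not given: they have to be found in the camera images.
- jig: Fixed jig: steel base 225 x 225 x 10 mm with a 110 (x) x 200 (y) mm aluminium block in two halves, top 45 mm above the origin (on the table under the block's centre). The seam between the halves, 10 mm wide, floor at z = 40 mm, runs straight through (x, y) mm (20, 75), (20, 20), (-20, -20), (-20, -75): from a pocket 18 x 18 mm to a plain end 5 mm past the last point. Knob at (92, 0).
- knob (a joint): Knob angle (rad): 0 = locked, its bar across the seam; grows clockwise from above to a stop at 1.3, bar clear beside the seam. Locked at 0 until both tabs are pinched in by at least 4 mm each; then light friction (0.08 N m), and it stays where left.
- knob_grip (a point): On the knob's axis, 84 mm above the table: TCP place for pinching from above. Black knob 40 mm across, top at 92 mm. Two spring tabs, 16 mm wide, 60 to 88 mm high up, stand out along the point's +y and -y: 54 mm over both, 42 pinched (2 to 5 N each; grip with about 25 N). Steel bar along -x, 16 mm wide, 128 mm from the axis, 53 to 59 mm high up. Turns with the knob; z up.
- burnisher: Loose burnisher, about 90 g, 135 mm long, upright in an end hole of the stand. Origin: its tip, the lowest point; z up along it. 5 mm ball tip and rod up to 22 mm, 11 mm shank to 50, round collar 32 mm across from 50 to 55, then a square wooden handle 22 x 22 mm up to 135, sides along x and y. The only square handle: the file has a round one.
- tip (a point): The lowest point of the burnisher's ball tip (its origin).
- handle_mid (a point): On the burnisher's axis, 100 mm above its tip: a good place for the TCP. Close across the stand's row (along the stand's y) to keep the fingers clear of the file.
- stand: Fixed wooden stand 200 (x) x 62 (y) mm, top 62 mm above the origin (on the table under its centre). Three through holes 22 mm wide along its x, 65 mm apart, clear down to 6 mm above the table. The burnisher's collar rests on the top (its tip then 12 mm above the table).
- hole0 (a point): Centre of the first hole (x = -65 mm in the stand), on the top face.
- hole1 (a point): Centre of the middle hole, on the top face.
- hole2 (a point): Centre of the third hole (x = +65 mm), on the top face.
- file: Bystander: loose round-handled file standing in another hole of the stand, brass collar 32 mm across, handle 28 mm, top 152 mm above the table. Origin on its axis, 50 mm under its collar.
- jar: Bystander: jar 56 mm across, 75 mm tall. Origin under its centre.
- pliers: Bystander: pliers 130 mm long lying flat. Origin near the middle.
- blank0: Bystander: wooden brush handle, about 130 mm long, lying. Origin near its middle, on the table.
- blank1: Bystander: a second such handle.
- seam0 (a point): Point on the seam's centre line, level with the block's top face: the pocket.
- seam1 (a point): Point on the seam's centre line, level with the block's top face: between the pocket and the first bend.
- seam2 (a point): Point on the seam's centre line, level with the block's top face: the first bend.
- seam3 (a point): Point on the seam's centre line, level with the block's top face: the middle of the slanting run.
- seam4 (a point): Point on the seam's centre line, level with the block's top face: the second bend.
- seam5 (a point): Point on the seam's centre line, level with the block's top face: between the second bend and the plain end.
- seam6 (a point): Point on the seam's centre line, level with the block's top face: the plain end.
There are look-alikes about, which are no part of the job. What is shaped like the burnisher but green or turquoise is not meant.

How it is judged:
On the way, in this order (a step that is already met when the one before it is completed fails the run):
1. the bar is swung clear (knob turned more than 1.1 rad) (value of joint knob above 1.1 rad), for 0.1 s.
2. the tip is down in the seam at the pocket (horizontal distance between tip and seam0 below 0.006 m and z of tip in the frame of jig below 0.0435 m), for 0.04 s.
3. the tip is down in the seam between the pocket and the first bend (horizontal distance between tip and seam1 below 0.006 m and z of tip in the frame of jig below 0.0435 m), for 0.04 s.
4. the tip is down in the seam at the first bend (horizontal distance between tip and seam2 below 0.006 m and z of tip in the frame of jig below 0.0435 m), for 0.04 s.
5. the tip is down in the seam at the middle of the slanting run (horizontal distance between tip and seam3 below 0.006 m and z of tip in the frame of jig below 0.0435 m), for 0.04 s.
6. the tip is down in the seam at the second bend (horizontal distance between tip and seam4 below 0.006 m and z of tip in the frame of jig below 0.0435 m), for 0.04 s.
7. the tip is down in the seam between the second bend and the plain end (horizontal distance between tip and seam5 below 0.006 m and z of tip in the frame of jig below 0.0435 m), for 0.04 s.
8. the tip is down in the seam at the plain end (horizontal distance between tip and seam6 below 0.006 m and z of tip in the frame of jig below 0.0435 m), for 0.04 s.
At the end, for the whole second after the job is handed in: The knob is still turned more than 1.1 rad, and the burnisher stands released and at rest in any hole of the stand: within 8 mm of the hole's centre, its origin 8 to 16 mm above the table, within 0.12 rad of upright (value of joint knob above 1.1 rad and (horizontal distance between burnisher and hole0 below 0.008 m or horizontal distance between burnisher and hole1 below 0.008 m or horizontal distance between burnisher and hole2 below 0.008 m) and z of burnisher in the frame of stand between 0.008 and 0.016 m and angle between burnisher's own z axis and vertical below 0.12 rad and linear speed of burnisher below 0.02 m/s and contact force between the fingers and burnisher below 0.5 N); the robot touches nothing.
It fails at once if the burnisher moves faster than 0.10 m/s while its tip is more than 1.5 mm down in the seam (z of tip in the frame of jig below 0.0435 m and x of tip in the frame of jig between -0.055 and 0.055 m and y of tip in the frame of jig between -0.1 and 0.1 m and linear speed of burnisher above 0.1 m/s).
It fails at once if the burnisher presses on the jig with more than 30 N (contact force between burnisher and jig above 30 N).
It fails at once if a bystander (jar, pliers, brush handles, file) is moved by more than 30 mm (distance of any of jar, pliers, blank0, blank1, file from where it was at the start of the episode above 0.03 m).
It also fails if it takes over 72 s, if anything falls off the work surface, if the arm or the gripper's body presses on something with over 40 N, if the wrist force passes 120 N, or if a joint passes its speed limit or range.

## Working session

There is one attempt and no reset: what is moved stays moved. The work goes in short steps, Python scripts to look and compute and a tool call to move; the robot and the scene stay as the last step left them, time stands still between calls to the robot, and variables do not carry over. Pictures are saved under pics/ and viewed, at most 10 in all, crops included, and the job is handed in when it is done.

Besides the shell and the picture viewer there is one more tool, called after "Call:" as name(argument=value, ...), one argument or row to a line, values as JSON. jog_arm: Moves the arm, as the interface text tells. Shift numbers are shares of 0.08 m and turn numbers shares of 90 degrees, none past 1 either way. Its arguments: {"type":"object","properties":{"plan":{"type":"array"},"squeeze":{"type":"number"}},"required":["plan"]}

```bash
mkdir -p pics
python3 - <<'E'
from cell import readout,cams
import cv2,numpy as np
s=readout.observe();print(s)
for n in("side","top"):
    im=cams.read_camera(n);cv2.imwrite(f"pics/{n}0.png",im);c=cams.calibration(n);print(n,c)
E
```

```text
{'time': 0.0, 'qpos': array([ 1.01998518e+00,  3.42721227e-01,  1.52500956e+00,  3.95981696e-05,
        1.27541883e+00, -1.45999038e-01]), 'qvel': array([ 0.00096344, -0.00078874, -0.00110953,  0.00124751, -0.00066717,
       -0.00087954]), 'joint_efforts': array([-6.27962090e-04, -4.31254363e+01, -2.44211894e+01,  7.16717751e-02,
        5.62960468e-02, -1.46898501e-04]), 'tool_pos': array([0.2065368 , 0.48225397, 0.24484833]), 'tool_rot': array([-3.14005777e+00, -2.63970049e-04,  2.73676878e+00]), 'contact_force': array([-0.67050073,  1.00606369,  0.0696365 ]), 'torque': array([-0.04554572, -0.01630523, -0.03605259]), 'grip_force': 0.0, 'opening': 0.09137798098277093}
side {'K': array([[542.09757305,   0.        , 284.98709262],
       [  0.        , 542.09757305, 213.43383471],
       [  0.        ,   0.        ,   1.        ]]), 'k1': -0.08471100421441842, 'world_from_camera': array([[-0.91629856, -0.29825168,  0.26728801,  0.19450383],
       [-0.40040939,  0.69609472, -0.5959232 ,  0.76132019],
       [-0.00832267, -0.6530682 , -0.75725336,  1.135895  ],
       [ 0.        ,  0.        ,  0.        ,  1.        ]])}
top {'K': array([[417.5313819 ,   0.        , 278.03807088],
       [  0.        , 417.5313819 , 212.05434011],
       [  0.        ,   0.        ,   1.        ]]), 'k1': -0.0761519752546251, 'world_from_camera': array([[ 0.00667155, -0.98364545,  0.17999201,  0.38688497],
       [-0.99997503, -0.00698222, -0.00109249, -0.05467635],
       [ 0.00233136, -0.17998022, -0.98366747,  1.02319037],
       [ 0.        ,  0.        ,  0.        ,  1.        ]])}
```

View pics/top0.png

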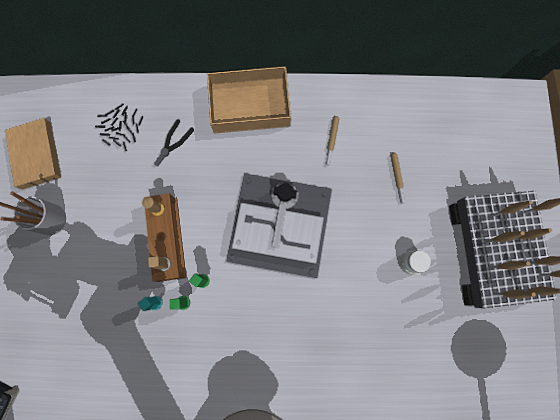

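View pics/side0.png

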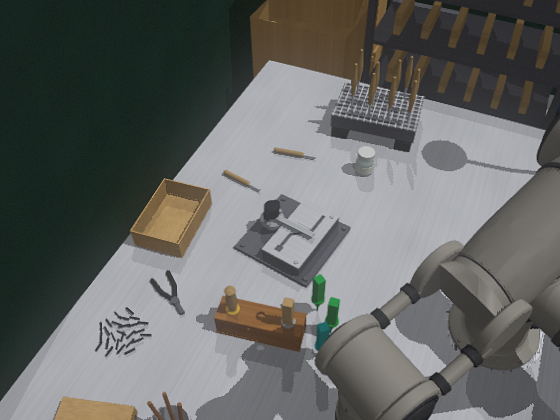

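Top view: the jig is at about (280,225), with the knob at (285,190). The stand is at about (166,238), with the burnisher (square, pale) at (158,263) and the file (brass collar) at (152,205). The green and turquoise look-alikes are near (180,295). Next I'll zoom in on both views.

Run:
```python
import cv2,numpy as np
t=cv2.imread("pics/top0.png");s=cv2.imread("pics/side0.png")
a=cv2.resize(t[165:285,135:335],None,fx=4,fy=4,interpolation=cv2.INTER_CUBIC)
b=cv2.resize(s[190:350,205:365],None,fx=3.7,fy=3.7,interpolation=cv2.INTER_CUBIC)
cv2.imwrite("pics/a.png",a);cv2.imwrite("pics/b.png",b)
```

```text
(no output)
```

View pics/a.png

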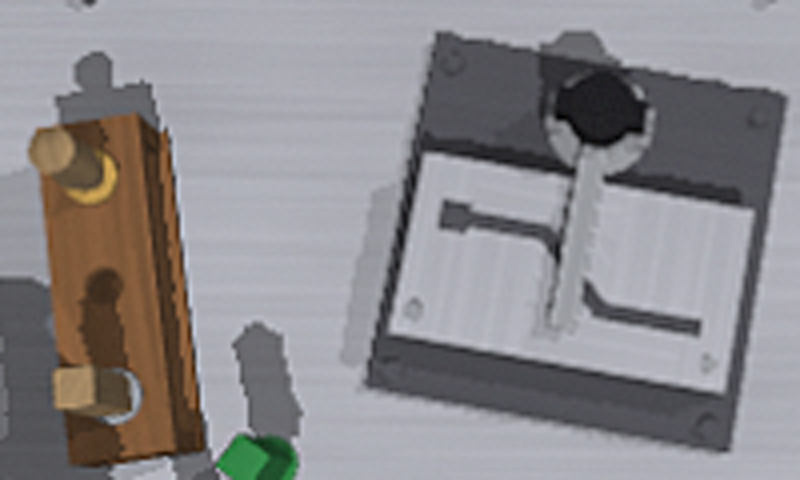

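View pics/b.png

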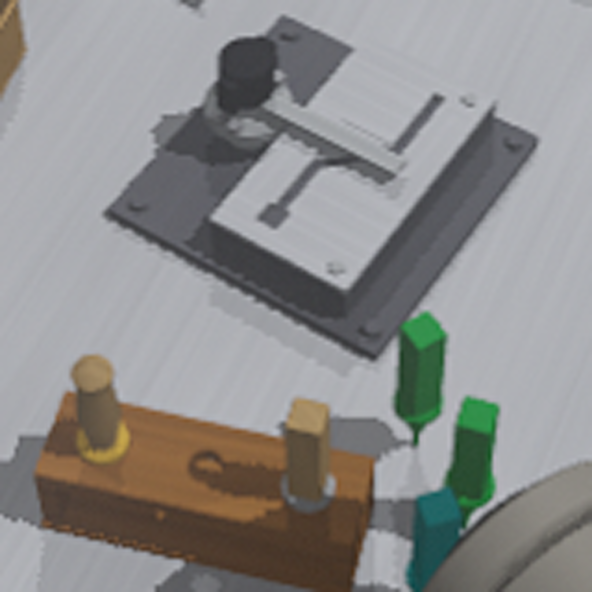

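Crop a: block top corners at (421,151), (755,210), (722,393), (387,335), with the pocket at (455,215) and the black knob's top centre at about (602,108). The burnisher's handle top is at (77,389). Crop b: handle top at (309,408), pocket at (274,215).

```bash
cat > h.py <<'E'
import numpy as np,cv2
from cell import readout,cams
def ray(c,p):
    K=c["K"];d=np.array([c["k1"],0,0,0.])
    q=cv2.undistortPoints(np.float64(p).reshape(-1,1,2),K,d).reshape(-1,2)
    W=c["world_from_camera"];v=np.c_[q,np.ones(len(q))]@W[:3,:3].T
    return W[:3,3],v
def plane(c,p,z):
    o,v=ray(c,p);return (o+v*((z-o[2])/v[:,2])[:,None])
def tri(c1,p1,c2,p2):
    o1,v1=ray(c1,[p1]);o2,v2=ray(c2,[p2])
    A=np.c_[v1[0],-v2[0]];t=np.linalg.lstsq(A,o2-o1,rcond=None)[0]
    a=o1+v1[0]*t[0];b=o2+v2[0]*t[1];return (a+b)/2,np.linalg.norm(a-b)
def fit(L,Wd):
    L=np.float64(L);W=Wd[:,:2];lc,wc=L.mean(0),W.mean(0);l=L-lc;w=W-wc
    th=np.arctan2((l[:,0]*w[:,1]-l[:,1]*w[:,0]).sum(),(l*w).sum())
    R=np.array([[np.cos(th),-np.sin(th)],[np.sin(th),np.cos(th)]]);t=wc-R@lc
    return th,t,R,np.linalg.norm(L@R.T+t-W,axis=1)
E
python3 - <<'E'
from h import *
np.set_printoptions(precision=4,suppress=True)
T=cams.calibration("top");S=cams.calibration("side")
A=lambda p:(np.float64(p)+.5)/4-.5+[135,165]
B=lambda p:(np.float64(p)+.5)/3.7-.5+[205,190]
blk=[[.055,.1],[.055,-.1],[-.055,-.1],[-.055,.1]]
h=.1125;base=[[h,h],[h,-h],[-h,-h],[-h,h]]
bt=plane(T,A([(421,151),(755,210),(722,393),(387,335)]),.045)
ba=plane(T,A([(437,34),(785,96),(729,450),(368,385)]),.01)
bs=plane(S,B([(495,103),(345,292),(212,217)]),.045)
bb=plane(S,B([(285,17),(537,138),(375,355),(107,213)]),.01)
for n,L,W in(("tb",blk,bt),("tbase",base,ba),("sb",[blk[2],blk[3],blk[0]],bs),("sbase",[base[1],base[2],base[3],base[0]],bb)):
    th,t,R,e=fit(L,W);print(n,th,t,e,"knob",R@[.092,0]+t,"seam0",R@[.02,.075]+t)
print("pocket",plane(T,A([(455,215)]),.042),plane(S,B([(274,215)]),.042))
print("knob top",plane(T,A([(602,106)]),.092),plane(S,B([(249,52)]),.092))
print("handle top",tri(T,A((77,389)),S,B((309,410))))
print("collar",plane(T,A([(115,397),(90,177)]),.065),plane(S,B([(308,488),(103,440)]),.065))
print("file top",tri(T,A((52,151)),S,B((93,371))))
print("stand top",plane(T,A([(37,129),(138,115),(180,457),(70,465)]),.062),plane(S,B([(67,395),(375,460)]),.062))
E
```

```text
tb -0.16861282724370566 [ 0.5169 -0.0545] [0.0012 0.0014 0.0007 0.001 ] knob [ 0.6076 -0.0699] seam0 [0.5492 0.0161]
tbase -0.1698774256661206 [ 0.5422 -0.0598] [0.0017 0.0027 0.0021 0.0025] knob [ 0.6329 -0.0753] seam0 [0.5746 0.0108]
sb -0.1862659949447949 [ 0.5152 -0.0543] [0.003  0.0008 0.0022] knob [ 0.6056 -0.0713] seam0 [0.5488 0.0157]
sbase -0.16918994238401242 [ 0.5403 -0.0579] [0.0031 0.0024 0.0029 0.0016] knob [ 0.631  -0.0734] seam0 [0.5726 0.0127]
pocket [[0.5506 0.0148 0.042 ]] [[0.5494 0.0117 0.042 ]]
knob top [[ 0.6061 -0.0716  0.092 ]] [[ 0.6073 -0.0774  0.092 ]]
handle top (array([0.4391, 0.2044, 0.1484]), np.float64(0.0007389343600035671))
collar [[0.4394 0.2067 0.065 ]
 [0.5678 0.2284 0.065 ]] [[0.439  0.208  0.065 ]
 [0.5679 0.2274 0.065 ]]
file top (array([0.5673, 0.2271, 0.1429]), np.float64(5.4614128996234886e-05))
stand top [[0.5971 0.2629 0.062 ]
 [0.606  0.2028 0.062 ]
 [0.4059 0.1682 0.062 ]
 [0.4005 0.2316 0.062 ]] [[0.6045 0.206  0.062 ]
 [0.4098 0.1725 0.062 ]]
```

Call:
jog_arm(
  plan=[
    [0.71, -0.99, 0, 0.15, 1],
    [0.71, -0.99, 0, 0.15, 1],
    [0.71, -0.99, 0, 0.15, 1],
  ],
  squeeze=25,
)

```text
time: 0.4
tool_pos: [0.2657, 0.3998, 0.2452]
tool_rot: [-3.139, 0.0, 2.972]
contact_force: [-0.9, 0.5, 0.1]
opening: 0.0916
grip_force: 0.0
```

Call:
jog_arm(
  plan=[
    [0.71, -0.99, 0, 0, 1],
    [0.71, -0.99, 0, 0, 1],
    [0.71, -0.99, 0, 0, 1],
  ],
)

```text
time: 0.7
tool_pos: [0.3227, 0.3209, 0.2453]
tool_rot: [-3.14, 0.001, 2.967]
contact_force: [-0.6, -0.1, -0.4]
opening: 0.0921
grip_force: 0.0
```

Call:
jog_arm(
  plan=[
    [0.71, -0.99, 0, 0, 1],
    [0.71, -0.99, 0, 0, 1],
    [0.71, -0.99, 0, 0, 1],
  ],
)

```text
time: 1.0
tool_pos: [0.3795, 0.2422, 0.2454]
tool_rot: [-3.141, 0.001, 2.967]
contact_force: [-0.0, 0.5, -0.3]
opening: 0.0919
grip_force: 0.0
```

Call:
jog_arm(
  plan=[
    [0.71, -0.99, 0, 0, 1],
    [0.71, -0.99, 0, 0, 1],
    [0.71, -0.99, 0, 0, 1],
  ],
)

```text
time: 1.3
tool_pos: [0.4363, 0.1634, 0.2453]
tool_rot: [-3.141, 0.001, 2.967]
contact_force: [-0.1, 0.3, -0.3]
opening: 0.0917
grip_force: 0.0
```

Call:
jog_arm(
  plan=[
    [0.71, -0.99, 0, 0, 1],
    [0.71, -0.99, 0, 0, 1],
    [0.71, -0.99, 0, 0, 1],
  ],
)

```text
time: 1.6
tool_pos: [0.4929, 0.0846, 0.2451]
tool_rot: [-3.141, 0.001, 2.968]
contact_force: [-0.3, 0.3, -1.7]
opening: 0.0917
grip_force: 0.0
```

Call:
jog_arm(
  plan=[
    [0.71, -0.99, 0, 0, 1],
    [0.71, -0.99, 0, 0, 1],
    [0.71, -0.99, 0, 0, 1],
  ],
)

```text
time: 1.9
tool_pos: [0.5496, 0.0057, 0.2448]
tool_rot: [-3.141, 0.001, 2.969]
contact_force: [-0.2, 1.1, -0.1]
opening: 0.0919
grip_force: 0.0
```

Call:
jog_arm(
  plan=[
    [0.71, -0.99, 0, 0, 1],
    [0.71, -0.99, 0, 0, 1],
    [0.71, -0.99, 0, 0, 1],
    [0.71, -0.99, 0, 0, 1],
    [0.71, -0.99, 0, 0, 1],
  ],
)

```text
time: 2.4
tool_pos: [0.6037, -0.0694, 0.2454]
tool_rot: [3.141, -0.001, 2.974]
contact_force: [-0.4, 0.5, 0.3]
opening: 0.0914
grip_force: 0.0
```

Run:
```python
from h import *
s=readout.observe();print(s["tool_pos"],s["tool_rot"],s["contact_force"],s["time"])
c=cams.calibration("wrist");np.savez("w1.npz",**c)
cv2.imwrite("pics/w1.png",cams.read_camera("wrist"))
print(c)
```

```text
[ 0.60371911 -0.06938315  0.24537168] [ 3.14068988e+00 -1.25525435e-03  2.97386921e+00] [-0.41675224  0.51549219  0.31609864] 2.4
{'K': array([[318.53594311,   0.        , 278.36101427],
       [  0.        , 318.53594311, 209.54876435],
       [  0.        ,   0.        ,   1.        ]]), 'k1': 0.01502112519187348, 'world_from_camera': array([[ 1.66900481e-01,  9.53219423e-01,  2.52025714e-01,
         5.36669839e-01],
       [ 9.85973451e-01, -1.61553865e-01, -4.19130293e-02,
        -5.83249773e-02],
       [ 7.63414587e-04,  2.55485967e-01, -9.66812463e-01,
         3.84728472e-01],
       [ 0.00000000e+00,  0.00000000e+00,  0.00000000e+00,
         1.00000000e+00]])}
```

View pics/w1.png

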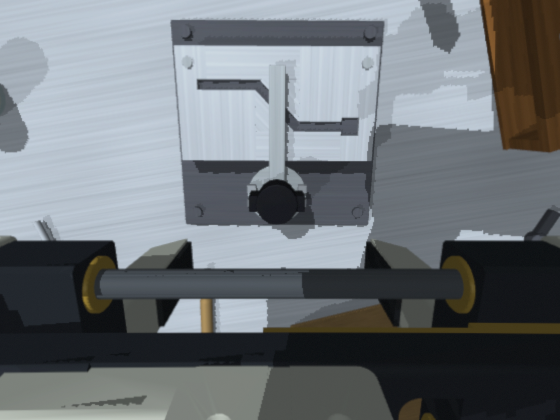

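Wrist view: block top corners at about (178,46), (383,46), (375,161), (183,161). The pocket is at (349,126), the seam's plain end at (198,84), and the knob centre at (276,202).

Run:
```python
from h import *
np.set_printoptions(precision=4,suppress=True)
c=dict(np.load("w1.npz"));im=cv2.imread("pics/w1.png");g=cv2.cvtColor(im,cv2.COLOR_BGR2GRAY)
# block edges by line fits on bright/dark transitions
m=((g>130)).astype(np.uint8);
def lf(pts):
    v=cv2.fitLine(np.float32(pts),cv2.DIST_HUBER,0,.01,.01).ravel();return v
def inter(a,b):
    t=np.linalg.solve(np.c_[a[:2],-b[:2]],b[2:]-a[2:]);return a[2:]+a[:2]*t[0]
def edge(line,lo):
    d=np.abs(np.diff(line.astype(float)));i=np.argmax(d);return lo+i+.5
top=lf([(x,edge(g[38:56,x],38)) for x in range(200,365,3) if not 262<x<292])
bot=lf([(x,edge(g[153:170,x],153)) for x in list(range(195,255,3))+list(range(300,365,3))])
le=lf([(edge(g[y,170:190],170),y) for y in range(55,150,3)])
ri=lf([(edge(g[y,368:390],368),y) for y in range(55,150,3)])
C=[inter(bot,ri),inter(bot,le),inter(top,le),inter(top,ri)];print(np.array(C))
blk=[[.055,.1],[.055,-.1],[-.055,-.1],[-.055,.1]]
th,t,R,e=fit(blk,plane(c,C,.045));print(th,t,e,"knob",R@[.092,0]+t)
for p in [(.02,.075),(.02,.0475),(.02,.02),(0,0),(-.02,-.02),(-.02,-.0475),(-.02,-.08)]:print(R@p+t)
k=(g<45).astype(np.uint8);k[:170]=0;k[226:]=0;k[:,:235]=0;k[:,320:]=0
n,l,st,ce=cv2.connectedComponentsWithStats(k);i=1+np.argmax(st[1:,4]);print(st[i],ce[i])
x,y,w,h,_=st[i];print("knob top",plane(c,[(x+w/2-.5,y+h/2-.5),ce[i]],.09))
print("pocket",plane(c,[(349,126)],.043))
```

```text
[[370.2013 160.5   ]
 [181.1346 160.5   ]
 [173.4326  45.5   ]
 [381.4574  45.5   ]]
-0.17175010164048019 [ 0.5176 -0.0567] [0.0008 0.001  0.0004 0.0014] knob [ 0.6083 -0.0724]
[0.5501 0.0138]
[ 0.5454 -0.0133]
[ 0.5407 -0.0404]
[ 0.5176 -0.0567]
[ 0.4945 -0.073 ]
[ 0.4898 -0.1001]
[ 0.4842 -0.1321]
[ 249  180   56   44 1745] [276.5106 201.8178]
knob top [[ 0.6054 -0.0715  0.09  ]
 [ 0.6057 -0.0716  0.09  ]]
pocket [[0.5497 0.014  0.043 ]]
```

Call:
jog_arm(
  plan=[
    [0.04, -0.03, -1, 0, 1],
    [0.04, -0.03, -1, 0, 1],
    [0.04, -0.03, -1, 0, 1],
  ],
)

```text
time: 2.75
tool_pos: [0.6047, -0.0721, 0.1616]
tool_rot: [3.141, -0.009, 2.974]
contact_force: [-0.3, 0.4, -0.1]
opening: 0.092
grip_force: 0.0
```

Call:
jog_arm(
  plan=[
    [0, 0, -0.5, 0, 1],
    [0, 0, -0.8, 0, 1],
    [0, 0, -1, 0, 1],
    [0, 0, -1, 0, 1],
    [0, 0, -1, 0, 1],
  ],
)

```text
time: 3.25
tool_pos: [0.6085, -0.0738, 0.0876]
tool_rot: [3.142, 0.002, 2.973]
contact_force: [0.2, -0.1, 0.5]
opening: 0.0919
grip_force: 0.0
```

Call:
jog_arm(
  plan=[
    [0, 0, 0, 0, -1],
    [0, 0, 0, 0, -1],
    [0, 0, 0, 0, -1],
    [0, 0, 0, 0, -1],
    [0, 0, 0, 0, -1],
    [0, 0, 0, 0, -1],
    [0, 0, 0, 0, -1],
    [0, 0, 0, 0, -1],
    [0, 0, 0, 0, -1],
    [0, 0, 0, 0, -1],
  ],
  squeeze=25,
)

```text
time: 4.25
tool_pos: [0.608, -0.0722, 0.086]
tool_rot: [3.139, 0.001, 2.973]
contact_force: [0.9, 9.6, 4.3]
opening: 0.041
grip_force: 25.0
```

Call:
jog_arm(
  plan=[
    [0, 0.01, -0.02, -0.04, -1],
    [0, 0.01, -0.02, -0.1, -1],
    [0, 0.01, -0.02, -0.18, -1],
    [0, 0.01, -0.02, -0.26, -1],
    [0, 0.01, -0.02, -0.34, -1],
    [0, 0.01, -0.02, -0.42, -1],
    [0, 0.01, -0.02, -0.5, -1],
    [0, 0.01, -0.02, -0.58, -1],
    [0, 0.01, -0.02, -0.66, -1],
    [0, 0.01, -0.02, -0.74, -1],
    [0, 0.01, -0.02, -0.8, -1],
    [0, 0.01, -0.02, -0.83, -1],
  ],
)

```text
time: 5.45
tool_pos: [0.6075, -0.0727, 0.0858]
tool_rot: [3.141, -0.0, 1.666]
contact_force: [-5.2, 4.8, 13.8]
opening: 0.0411
grip_force: 25.0
```

Call:
jog_arm(
  plan=[
    [0, 0, 0, 0.0, -1],
    [0, 0, 0, 0.01, -1],
    [0, 0, 0, 0.01, -1],
  ],
)

```text
time: 5.75
tool_pos: [0.6075, -0.0727, 0.0858]
tool_rot: [3.141, -0.001, 1.685]
contact_force: [-5.7, 3.8, 14.2]
opening: 0.0408
grip_force: 25.0
```

Call:
jog_arm(
  plan=[
    [0, 0, 0, 0, 1],
    [0, 0, 0, 0, 1],
    [0, 0, 0, 0, 1],
    [0, 0, 0, 0, 1],
    [0, 0, 0, 0, 1],
    [0, 0, 0.5, 0, 1],
    [0, 0, 1, 0, 1],
    [0, 0, 1, 0, 1],
  ],
)

```text
time: 6.55
tool_pos: [0.6105, -0.0742, 0.1697]
tool_rot: [3.132, 0.004, 1.684]
contact_force: [1.1, -0.1, -0.2]
opening: 0.0912
grip_force: 0.0
```

Call:
jog_arm(
  plan=[
    [-0.4, 0.4, 1, 0.09, 1],
    [-0.4, 0.4, 1, 0.18, 1],
    [-0.4, 0.4, 1, 0.27, 1],
    [-0.4, 0.4, 1, 0.36, 1],
    [-0.4, 0.4, 1, 0.45, 1],
    [-0.4, 0.4, 1, 0.54, 1],
    [-0.4, 0.4, 1, 0.63, 1],
    [-0.4, 0.4, 1, 0.72, 1],
    [-0.4, 0.4, 1, 0.82, 1],
    [-0.4, 0.4, 1, 0.82, 1],
    [-0.4, 0.4, 1, 0.82, 1],
  ],
)

```text
time: 7.65
tool_pos: [0.5754, -0.0415, 0.2435]
tool_rot: [3.142, -0.001, 2.969]
contact_force: [0.5, -0.7, 0.6]
opening: 0.0916
grip_force: 0.0
```

Run:
```python
from h import *
s=readout.observe();print(s["tool_pos"],s["tool_rot"],s["contact_force"],s["time"])
c=cams.calibration("wrist");np.savez("w2.npz",**c)
im=cams.read_camera("wrist");cv2.imwrite("pics/w2.png",im)
cv2.imwrite("pics/w2c.png",cv2.resize(im[0:230,130:450],None,fx=2.5,fy=2.5,interpolation=cv2.INTER_CUBIC))
```

```text
[ 0.57542938 -0.04146121  0.24345374] [ 3.14151335e+00 -6.99471966e-04  2.96861372e+00] [ 0.46731492 -0.69035561  0.61559337] 7.65
```

View pics/w2c.png

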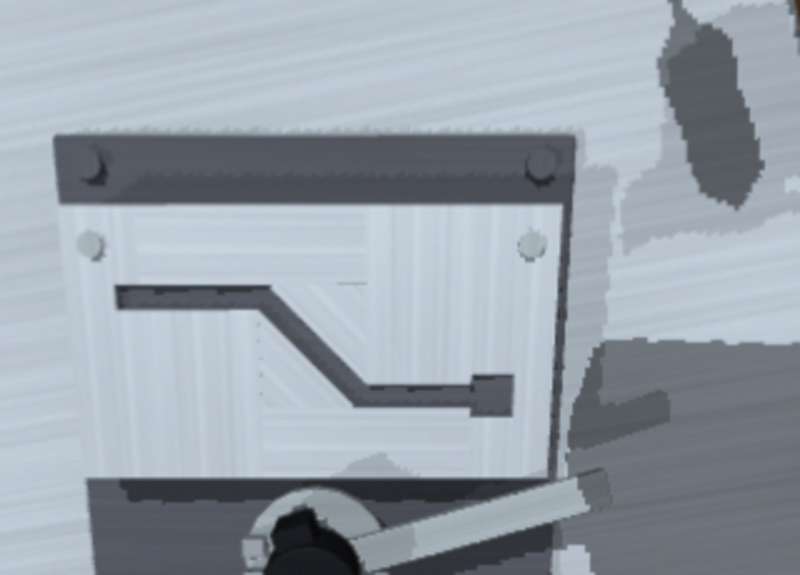

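The bar is clear: about 75° turned, lying below the block in the crop. The seam shows from the pocket (493,395) via bends (361,395) and (264,297) to the plain end at x=117, y=297.

Run:
```python
from h import *
np.set_printoptions(precision=4,suppress=True)
c=dict(np.load("w2.npz"))
A=lambda p:(np.float64(p)+.5)/2.5-.5+[130,0]
L=[(.02,.075),(.02,.02),(-.02,-.02),(-.02,-.08)]
W=plane(c,A([(492.5,395.5),(361,395),(264,297),(117,297)]),.045)
print(W);th,t,R,e=fit(L,W);print("fit",th,t,e,"knob",R@[.092,0]+t)
for y in(.075,.0475,.02,0,-.02,-.0475,-.075,-.08):print(y,R@[max(-.02,min(.02,y)),y]+t)
```

```text
[[ 0.5499  0.0143  0.045 ]
 [ 0.5402 -0.0401  0.045 ]
 [ 0.4944 -0.0721  0.045 ]
 [ 0.4843 -0.1309  0.045 ]]
fit -0.172030810682705 [ 0.5174 -0.0559] [0.0002 0.0006 0.0002 0.0005] knob [ 0.6081 -0.0717]
0.075 [0.55   0.0145]
0.0475 [ 0.5452 -0.0126]
0.02 [ 0.5405 -0.0397]
0 [ 0.5174 -0.0559]
-0.02 [ 0.4943 -0.0722]
-0.0475 [ 0.4896 -0.0993]
-0.075 [ 0.4849 -0.1264]
-0.08 [ 0.484  -0.1313]
```

Call:
jog_arm(
  plan=[
    [-0.43, 0.78, 0, 0.09, 1],
    [-0.43, 0.78, 0, 0.18, 1],
    [-0.43, 0.78, 0, 0.215, 0.1],
  ],
)

```text
time: 8.0
tool_pos: [0.5397, 0.0234, 0.2441]
tool_rot: [3.141, -0.001, -2.969]
contact_force: [-0.6, -0.5, -0.3]
opening: 0.0874
grip_force: 0.0
```

Call:
jog_arm(
  plan=[
    [-0.43, 0.78, 0, 0, 0.1],
    [-0.43, 0.78, 0, 0, 0.1],
  ],
)

```text
time: 8.2
tool_pos: [0.5052, 0.0853, 0.2438]
tool_rot: [3.14, -0.001, -2.976]
contact_force: [0.2, -0.4, -0.5]
opening: 0.0723
grip_force: 0.0
```

Call:
jog_arm(
  plan=[
    [-0.43, 0.78, 0, 0, 0.1],
    [-0.43, 0.78, 0, 0, 0.1],
  ],
)

```text
time: 8.4
tool_pos: [0.4705, 0.1481, 0.2439]
tool_rot: [3.141, -0.001, -2.975]
contact_force: [-0.4, -0.1, -0.2]
opening: 0.0561
grip_force: 0.0
```

Call:
jog_arm(
  plan=[
    [-0.43, 0.78, 0, 0, 0.1],
    [-0.43, 0.78, 0, 0, 0.1],
    [-0.43, 0.78, 0, 0, 0.1],
    [-0.43, 0.78, 0, 0, 0.1],
    [-0.43, 0.78, 0, 0, 0.1],
  ],
)

```text
time: 8.9
tool_pos: [0.4385, 0.2074, 0.2439]
tool_rot: [-3.141, 0.0, -2.975]
contact_force: [-0.9, 0.1, -0.8]
opening: 0.0505
grip_force: 0.0
```

Run:
```python
from h import *
np.set_printoptions(precision=4,suppress=True)
s=readout.observe();print(s["tool_pos"],s["tool_rot"],s["contact_force"],s["time"],s["opening"])
c=cams.calibration("wrist");np.savez("w3.npz",**c)
im=cams.read_camera("wrist");cv2.imwrite("pics/w3.png",im)
T=cams.calibration("top");S=cams.calibration("side")
B=lambda p:(np.float64(p)+.5)/3.7-.5+[205,190]
for a,b in(((198,279),(424,325)),((178,301),(478,410)),((147,302),(437,500))):print("green",tri(T,a,S,B(b)))
```

```text
[0.4385 0.2074 0.2439] [-3.1413  0.0002 -2.9749] [-0.9094  0.1369 -0.7528] 8.9 0.05052793917405345
green (array([0.4043, 0.1129, 0.131 ]), np.float64(0.0007866853017641091))
green (array([0.3561, 0.1541, 0.1273]), np.float64(0.004230989898567527))
green (array([0.3547, 0.2199, 0.1299]), np.float64(0.0008681033024558634))
```

View pics/w3.png

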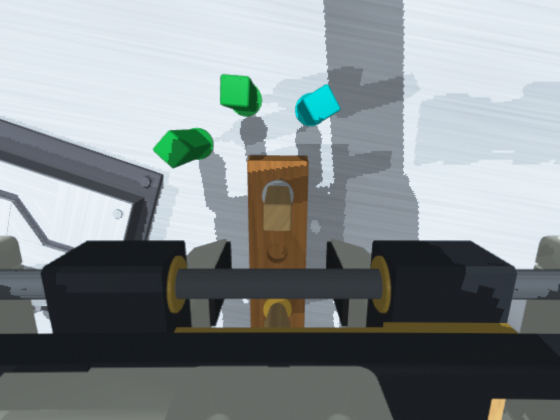

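The wrist view shows the square handle top centred at about (277,218), aligned with the image axes, with its collar behind it at (277,190). The green and turquoise look-alikes stand clear at the upper left.

Run:
```python
from h import *
np.set_printoptions(precision=4,suppress=True)
c=dict(np.load("w3.npz"));im=cv2.imread("pics/w3.png")
hsv=cv2.cvtColor(im,cv2.COLOR_BGR2HSV)
print([tuple(hsv[y,277]) for y in range(185,240,5)],[tuple(hsv[215,x]) for x in range(256,300,4)])
print("handle",plane(c,[(277.3,218),(277.3,205),(277.3,231)],.147))
print("collar",plane(c,[(277.3,196)],.067),"stand edges",plane(c,[(249,175),(308,175),(278,157)],.062))
```

```text
[(np.uint8(60), np.uint8(8), np.uint8(98)), (np.uint8(19), np.uint8(108), np.uint8(85)), (np.uint8(20), np.uint8(104), np.uint8(86)), (np.uint8(20), np.uint8(104), np.uint8(86)), (np.uint8(20), np.uint8(108), np.uint8(120)), (np.uint8(19), np.uint8(107), np.uint8(136)), (np.uint8(19), np.uint8(108), np.uint8(135)), (np.uint8(19), np.uint8(109), np.uint8(131)), (np.uint8(19), np.uint8(106), np.uint8(132)), (np.uint8(19), np.uint8(110), np.uint8(128)), (np.uint8(15), np.uint8(156), np.uint8(108))] [(np.uint8(15), np.uint8(155), np.uint8(107)), (np.uint8(15), np.uint8(156), np.uint8(108)), (np.uint8(19), np.uint8(109), np.uint8(133)), (np.uint8(19), np.uint8(111), np.uint8(131)), (np.uint8(20), np.uint8(110), np.uint8(135)), (np.uint8(20), np.uint8(109), np.uint8(136)), (np.uint8(19), np.uint8(107), np.uint8(133)), (np.uint8(20), np.uint8(106), np.uint8(132)), (np.uint8(20), np.uint8(108), np.uint8(130)), (np.uint8(15), np.uint8(152), np.uint8(111)), (np.uint8(15), np.uint8(157), np.uint8(109))]
handle [[0.44   0.2064 0.147 ]
 [0.4297 0.2047 0.147 ]
 [0.4504 0.2081 0.147 ]]
collar [[0.4403 0.2061 0.067 ]] stand edges [[0.4246 0.1744 0.062 ]
 [0.4147 0.2333 0.062 ]
 [0.4019 0.2004 0.062 ]]
```

Call:
jog_arm(
  plan=[
    [0.02, -0.01, -0.6, 0, 0.1],
    [0.02, -0.01, -1, 0, 0.1],
    [0.02, -0.01, -1, 0, 0.1],
  ],
)

```text
time: 9.25
tool_pos: [0.4376, 0.2057, 0.1603]
tool_rot: [-3.141, -0.008, -2.975]
contact_force: [0.2, -0.4, 1.5]
opening: 0.0503
grip_force: 0.0
```

Call:
jog_arm(
  plan=[
    [0, 0, -0.3, 0, 0.1],
    [0, 0, -0.65, 0, 0.1],
    [0, 0, -0.65, 0, 0.1],
    [0, 0, -0.65, 0, 0.1],
  ],
)

```text
time: 9.65
tool_pos: [0.4405, 0.2072, 0.1133]
tool_rot: [3.141, 0.001, -2.974]
contact_force: [-0.2, 0.3, 0.7]
opening: 0.0507
grip_force: 0.0
```

Call:
jog_arm(
  plan=[
    [0, 0, 0, 0, -1],
    [0, 0, 0, 0, -1],
    [0, 0, 0, 0, -1],
    [0, 0, 0, 0, -1],
    [0, 0, 0, 0, -1],
    [0, 0, 0, 0, -1],
    [0, 0, 0, 0, -1],
    [0, 0, 0, 0, -1],
  ],
  squeeze=30,
)

```text
time: 10.45
tool_pos: [0.4398, 0.2074, 0.1124]
tool_rot: [3.141, 0.001, -2.973]
contact_force: [-0.8, -0.2, 5.8]
opening: 0.0217
grip_force: 30.0
```

Call:
jog_arm(
  plan=[
    [0, 0, 0.15, 0, -1],
    [0, 0, 0.4, 0, -1],
    [0, 0, 0.7, 0, -1],
    [0, 0, 1, 0, -1],
    [0, 0, 1, 0, -1],
    [0, 0, 1, 0, -1],
  ],
)

```text
time: 11.05
tool_pos: [0.4393, 0.2073, 0.1915]
tool_rot: [3.142, -0.0, -2.973]
contact_force: [0.0, -0.0, -0.4]
opening: 0.022
grip_force: 30.0
```

Call:
jog_arm(
  plan=[
    [0.12, -0.2, 0.1, 0, -1],
    [0.24, -0.4, 0.1, 0, -1],
    [0.36, -0.6, 0.1, 0, -1],
    [0.46, -0.8, 0.1, 0, -1],
  ],
)

```text
time: 11.45
tool_pos: [0.4759, 0.1427, 0.1982]
tool_rot: [3.141, -0.003, -2.973]
contact_force: [0.5, 0.3, -0.5]
opening: 0.0217
grip_force: 30.0
```

Call:
jog_arm(
  plan=[
    [0.12, -0.2, 0, 0, -1],
    [0.24, -0.4, 0, 0, -1],
    [0.36, -0.6, 0, 0, -1],
    [0.46, -0.8, 0, 0, -1],
  ],
)

```text
time: 11.85
tool_pos: [0.5127, 0.0787, 0.198]
tool_rot: [3.141, -0.003, -2.973]
contact_force: [0.5, 0.3, -0.7]
opening: 0.022
grip_force: 30.0
```

Call:
jog_arm(
  plan=[
    [0.12, -0.2, 0, 0, -1],
    [0.24, -0.4, 0, 0, -1],
    [0.36, -0.6, 0, 0, -1],
    [0.46, -0.8, 0, 0, -1],
    [0.46, -0.8, 0, 0, -1],
    [0.46, -0.8, 0, 0, -1],
    [0.46, -0.8, 0, 0, -1],
    [0.46, -0.8, 0, 0, -1],
  ],
)

```text
time: 12.65
tool_pos: [0.5497, 0.016, 0.2]
tool_rot: [3.141, -0.0, -2.972]
contact_force: [0.4, -0.8, -0.6]
opening: 0.0218
grip_force: 30.0
```

Run:
```python
from h import *
s=readout.observe();print(s["tool_pos"],s["tool_rot"],s["contact_force"],s["time"],s["opening"],s["grip_force"])
for n in("side","wrist"):cv2.imwrite(f"pics/{n}4.png",cams.read_camera(n))
a=cv2.resize(cv2.imread("pics/side4.png")[170:320,200:360],None,fx=2.5,fy=2.5)
b=cv2.resize(cv2.imread("pics/wrist4.png")[0:300,80:480],None,fx=1,fy=1.25)
cv2.imwrite("pics/m4.png",np.hstack([a,b]))
s=readout.observe();print(s["tool_pos"],s["contact_force"])
```

```text
[0.54967149 0.01598418 0.20000742] [ 3.14132211e+00 -4.85964454e-05 -2.97228225e+00] [ 0.382836   -0.81473751 -0.61900826] 12.65 0.0218382212987815 29.999881088733673
[0.5497792  0.0159299  0.20009742] [ 1.0211172   0.3033276  -0.55005443]
```

View pics/m4.png

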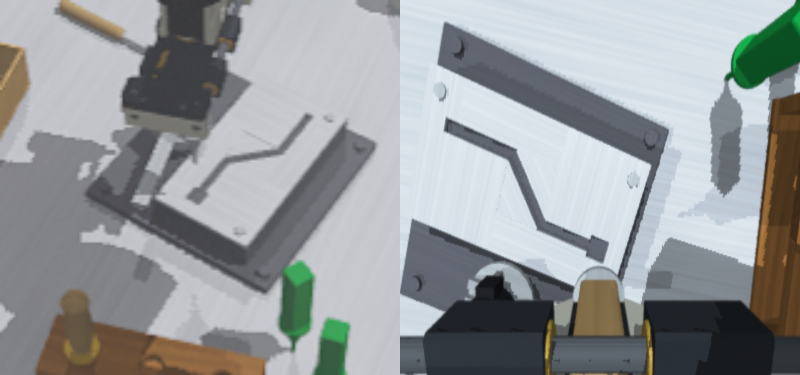

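The burnisher hangs upright in the gripper just above the pocket (wrist half (600,250)), and the bar lies clear. Lowering it now in steps.

Call:
jog_arm(
  plan=[
    [0, -0.02, -0.2, 0, -1],
    [0, -0.02, -0.45, 0, -1],
    [0, -0.02, -0.6, 0, -1],
    [0, -0.02, -0.64, 0, -1],
    [0, -0.02, -0.64, 0, -1],
    [0, -0.02, -0.64, 0, -1],
  ],
)

```text
time: 13.35
tool_pos: [0.5504, 0.0138, 0.1495]
tool_rot: [-3.141, 0.001, -2.973]
contact_force: [-0.4, 0.2, -0.9]
opening: 0.022
grip_force: 30.0
```

Call:
jog_arm(
  plan=[
    [0, 0, -0.02, 0, -1],
    [0, 0, -0.04, 0, -1],
    [0, 0, -0.06, 0, -1],
    [0, 0, -0.07, 0, -1],
    [0, 0, -0.07, 0, -1],
    [0, 0, -0.07, 0, -1],
  ],
)

```text
time: 13.95
tool_pos: [0.55, 0.0138, 0.1431]
tool_rot: [3.141, 0.0, -2.973]
contact_force: [0.1, 0.3, -1.6]
opening: 0.0218
grip_force: 30.0
```

Call:
jog_arm(
  plan=[
    [0, 0, -0.01, 0, -1],
    [0, 0, -0.02, 0, -1],
    [0, 0, -0.025, 0, -1],
    [0, 0, -0.025, 0, -1],
    [0, 0, -0.025, 0, -1],
  ],
)

```text
time: 14.45
tool_pos: [0.5499, 0.0138, 0.1411]
tool_rot: [3.141, -0.0, -2.973]
contact_force: [-0.1, 0.7, -0.0]
opening: 0.0218
grip_force: 30.0
```

Call:
jog_arm(
  plan=[
    [0, 0, -0.005, 0, -1],
    [0, 0, -0.01, 0, -1],
    [0, 0, -0.01, 0, -1],
    [0, 0, -0.01, 0, -1],
  ],
)

```text
time: 14.85
tool_pos: [0.55, 0.0138, 0.1404]
tool_rot: [3.142, 0.0, -2.973]
contact_force: [0.9, 0.7, -1.2]
opening: 0.022
grip_force: 30.0
```

Call:
jog_arm(
  plan=[
    [-0.007, -0.037, 0, 0, -1],
    [-0.013, -0.074, 0, 0, -1],
    [-0.02, -0.111, 0, 0, -1],
    [-0.026, -0.148, 0, 0, -1],
    [-0.033, -0.185, 0, 0, -1],
    [-0.04, -0.222, 0, 0, -1],
    [-0.046, -0.259, 0, 0, -1],
    [-0.053, -0.296, 0, 0, -1],
    [-0.059, -0.333, 0, 0, -1],
    [-0.066, -0.37, 0, 0, -1],
    [-0.073, -0.407, 0, 0, -1],
    [-0.079, -0.444, 0, 0, -1],
  ],
)

```text
time: 16.05
tool_pos: [0.5436, -0.022, 0.1403]
tool_rot: [3.141, 0.0, -2.973]
contact_force: [0.4, 0.2, -0.4]
opening: 0.0218
grip_force: 30.0
```

Call:
jog_arm(
  plan=[
    [-0.007, -0.037, 0, 0, -1],
    [-0.013, -0.074, 0, 0, -1],
    [-0.02, -0.111, 0, 0, -1],
    [-0.026, -0.148, 0, 0, -1],
    [-0.033, -0.185, 0, 0, -1],
    [-0.039, -0.221, 0, 0, -1],
    [-0.07, -0.243, 0, 0, -1],
    [-0.1, -0.264, 0, 0, -1],
    [-0.131, -0.286, 0, 0, -1],
    [-0.162, -0.307, 0, 0, -1],
    [-0.193, -0.329, 0, 0, -1],
    [-0.223, -0.351, 0, 0, -1],
  ],
)

```text
time: 17.25
tool_pos: [0.5256, -0.0499, 0.1404]
tool_rot: [3.142, 0.0, -2.973]
contact_force: [0.1, 0.9, -0.6]
opening: 0.0217
grip_force: 30.0
```

Call:
jog_arm(
  plan=[
    [-0.033, -0.023, 0, 0, -1],
    [-0.065, -0.047, 0, 0, -1],
    [-0.098, -0.07, 0, 0, -1],
    [-0.13, -0.093, 0, 0, -1],
    [-0.163, -0.116, 0, 0, -1],
    [-0.196, -0.14, 0, 0, -1],
    [-0.228, -0.163, 0, 0, -1],
    [-0.261, -0.186, 0, 0, -1],
    [-0.293, -0.209, 0, 0, -1],
    [-0.326, -0.233, 0, 0, -1],
    [-0.358, -0.256, 0, 0, -1],
    [-0.391, -0.279, 0, 0, -1],
  ],
)

```text
time: 18.45
tool_pos: [0.4943, -0.0723, 0.1404]
tool_rot: [3.142, 0.0, -2.973]
contact_force: [0.0, -0.4, -1.2]
opening: 0.022
grip_force: 30.0
```

Call:
jog_arm(
  plan=[
    [-0.007, -0.038, 0, 0, -1],
    [-0.013, -0.077, 0, 0, -1],
    [-0.02, -0.115, 0, 0, -1],
    [-0.027, -0.153, 0, 0, -1],
    [-0.033, -0.191, 0, 0, -1],
    [-0.04, -0.23, 0, 0, -1],
    [-0.047, -0.268, 0, 0, -1],
    [-0.053, -0.306, 0, 0, -1],
    [-0.06, -0.344, 0, 0, -1],
    [-0.067, -0.383, 0, 0, -1],
    [-0.073, -0.421, 0, 0, -1],
    [-0.08, -0.459, 0, 0, -1],
  ],
)

```text
time: 19.65
tool_pos: [0.4881, -0.1091, 0.1403]
tool_rot: [3.141, 0.0, -2.973]
contact_force: [0.9, 0.1, 0.1]
opening: 0.0218
grip_force: 30.0
```

Call:
jog_arm(
  plan=[
    [-0.007, -0.038, 0, 0, -1],
    [-0.013, -0.077, 0, 0, -1],
    [-0.02, -0.115, 0, 0, -1],
    [-0.027, -0.153, 0, 0, -1],
    [-0.033, -0.191, 0, 0, -1],
    [-0.04, -0.23, 0, 0, -1],
    [-0.04, -0.23, 0, 0, -1],
    [-0.04, -0.23, 0, 0, -1],
    [-0.04, -0.23, 0, 0, -1],
  ],
)

```text
time: 20.55
tool_pos: [0.4849, -0.1271, 0.1404]
tool_rot: [3.141, 0.0, -2.973]
contact_force: [-0.4, -0.1, 0.1]
opening: 0.0219
grip_force: 30.0
```

Call:
jog_arm(
  plan=[
    [0, 0, -0.004, 0, -1],
    [0, 0, -0.008, 0, -1],
    [0, 0, -0.012, 0, -1],
    [0, 0, -0.012, 0, -1],
  ],
)

```text
time: 20.95
tool_pos: [0.485, -0.1272, 0.1397]
tool_rot: [-3.141, 0.0, -2.973]
contact_force: [-0.4, 0.9, 4.5]
opening: 0.0217
grip_force: 30.0
```

Call:
jog_arm(
  plan=[
    [0, 0, 0.03, 0, -1],
    [0, 0, 0.06, 0, -1],
    [0, 0, 0.1, 0, -1],
    [0, 0, 0.16, 0, -1],
    [0, 0, 0.3, 0, -1],
    [0, 0, 0.5, 0, -1],
    [0, 0, 0.7, 0, -1],
    [0, 0, 0.82, 0, -1],
    [0, 0, 0.82, 0, -1],
  ],
)

```text
time: 21.85
tool_pos: [0.4857, -0.1275, 0.2067]
tool_rot: [-3.14, 0.003, -2.973]
contact_force: [0.1, 0.7, -0.3]
opening: 0.022
grip_force: 30.0
```

Call:
jog_arm(
  plan=[
    [0, 0.2, 0, 0, -1],
    [0, 0.42, 0, 0, -1],
    [0, 0.63, 0, 0, -1],
    [0, 0.84, 0, 0, -1],
  ],
)

```text
time: 22.25
tool_pos: [0.4842, -0.0584, 0.2041]
tool_rot: [3.14, -0.002, -2.973]
contact_force: [-0.1, -0.2, -1.0]
opening: 0.0216
grip_force: 30.0
```

Call:
jog_arm(
  plan=[
    [0, 0.2, 0, 0, -1],
    [0, 0.42, 0, 0, -1],
    [0, 0.63, 0, 0, -1],
    [0, 0.84, 0, 0, -1],
  ],
)

```text
time: 22.65
tool_pos: [0.4841, 0.0088, 0.2041]
tool_rot: [3.141, -0.002, -2.973]
contact_force: [0.2, -2.0, -0.2]
opening: 0.0222
grip_force: 30.0
```

Call:
jog_arm(
  plan=[
    [0, 0.2, 0, 0, -1],
    [0, 0.42, 0, 0, -1],
    [0, 0.63, 0, 0, -1],
    [0, 0.84, 0, 0, -1],
  ],
)

```text
time: 23.05
tool_pos: [0.484, 0.0759, 0.2041]
tool_rot: [3.141, -0.002, -2.973]
contact_force: [0.6, 0.3, -1.0]
opening: 0.0219
grip_force: 30.0
```

Call:
jog_arm(
  plan=[
    [0, 0.2, 0, 0, -1],
    [0, 0.42, 0, 0, -1],
    [0, 0.63, 0, 0, -1],
    [0, 0.84, 0, 0, -1],
  ],
)

```text
time: 23.45
tool_pos: [0.4838, 0.143, 0.204]
tool_rot: [3.141, -0.002, -2.973]
contact_force: [-0.4, 0.7, -1.3]
opening: 0.0224
grip_force: 30.0
```

Call:
jog_arm(
  plan=[
    [-0.14, 0.2, 0, 0, -1],
    [-0.28, 0.4, 0, 0, -1],
    [-0.42, 0.6, 0, 0, -1],
    [-0.56, 0.82, 0, 0, -1],
    [-0.56, 0.82, 0, 0, -1],
    [-0.56, 0.82, 0, 0, -1],
    [-0.56, 0.82, 0, 0, -1],
    [-0.56, 0.82, 0, 0, -1],
  ],
)

```text
time: 24.25
tool_pos: [0.4404, 0.2067, 0.2048]
tool_rot: [-3.141, -0.0, -2.974]
contact_force: [1.0, -0.1, -1.7]
opening: 0.0216
grip_force: 30.0
```

Call:
jog_arm(
  plan=[
    [-0.01, 0.01, -0.2, 0, -1],
    [-0.01, 0.01, -0.4, 0, -1],
    [-0.01, 0.01, -0.6, 0, -1],
    [-0.01, 0.01, -0.8, 0, -1],
    [-0.01, 0.01, -0.8, 0, -1],
  ],
)

```text
time: 24.75
tool_pos: [0.4384, 0.2071, 0.1392]
tool_rot: [-3.141, -0.004, -2.974]
contact_force: [-0.2, 0.1, -1.5]
opening: 0.0219
grip_force: 30.0
```

Call:
jog_arm(
  plan=[
    [0, 0, -0.1, 0, -1],
    [0, 0, -0.2, 0, -1],
    [0, 0, -0.28, 0, -1],
    [0, 0, -0.32, 0, -1],
    [0, 0, -0.34, 0, -1],
    [0, 0, -0.35, 0, -1],
    [0, 0, -0.35, 0, -1],
  ],
)

```text
time: 25.45
tool_pos: [0.4394, 0.208, 0.1131]
tool_rot: [3.141, 0.0, -2.973]
contact_force: [0.4, 0.2, -0.7]
opening: 0.0218
grip_force: 30.0
```

Half a millimetre or so to go. I'll set it down, release with a part opening, rise, then check.

Call:
jog_arm(
  plan=[
    [0, 0, -0.005, 0, -1],
    [0, 0, -0.01, 0, -1],
    [0, 0, -0.01, 0, -1],
    [0, 0, -0.01, 0, 0.1],
    [0, 0, -0.01, 0, 0.1],
    [0, 0, -0.01, 0, 0.1],
    [0, 0, -0.01, 0, 0.1],
    [0, 0, -0.01, 0, 0.1],
    [0, 0, -0.01, 0, 0.1],
  ],
)

```text
time: 26.35
tool_pos: [0.4393, 0.2079, 0.1122]
tool_rot: [3.142, 0.0, -2.973]
contact_force: [-0.2, -0.4, -0.2]
opening: 0.0503
grip_force: 0.0
```

Call:
jog_arm(
  plan=[
    [0, 0, 0.2, 0, 0.1],
    [0, 0, 0.5, 0, 0.1],
    [0, 0, 1, 0, 0.1],
    [0, 0, 1, 0, 0.1],
  ],
)

```text
time: 26.75
tool_pos: [0.4418, 0.2087, 0.1967]
tool_rot: [3.14, 0.009, -2.973]
contact_force: [0.6, -0.0, -0.2]
opening: 0.0505
grip_force: 0.0
```

Call:
jog_arm(
  plan=[
    [0, 0, 0.6, 0, 0.1],
    [0, 0, 0.6, 0, 0.1],
    [0, 0, 0.6, 0, 0.1],
    [0, 0, 0.6, 0, 0.1],
    [0, 0, 0.6, 0, 0.1],
    [0, 0, 0.6, 0, 0.1],
  ],
)

```text
time: 27.35
tool_pos: [0.4389, 0.2078, 0.2391]
tool_rot: [-3.141, -0.002, -2.973]
contact_force: [0.4, 0.3, -0.1]
opening: 0.0507
grip_force: 0.0
```

Run:
```python
from h import *
s=readout.observe();print(s["tool_pos"],s["contact_force"],s["time"],s["opening"],s["grip_force"])
a=cv2.resize(cams.read_camera("side")[170:350,190:360],None,fx=2.2,fy=2.2)
b=cv2.resize(cams.read_camera("wrist")[100:325,170:390],None,fx=1.76,fy=1.76)
cv2.imwrite("pics/m5.png",np.hstack([a,b]))
```

```text
[0.43889961 0.20782719 0.23913609] [ 0.43402239  0.32694076 -0.13523124] 27.35 0.050697162927267087 0.0
```

View pics/m5.png

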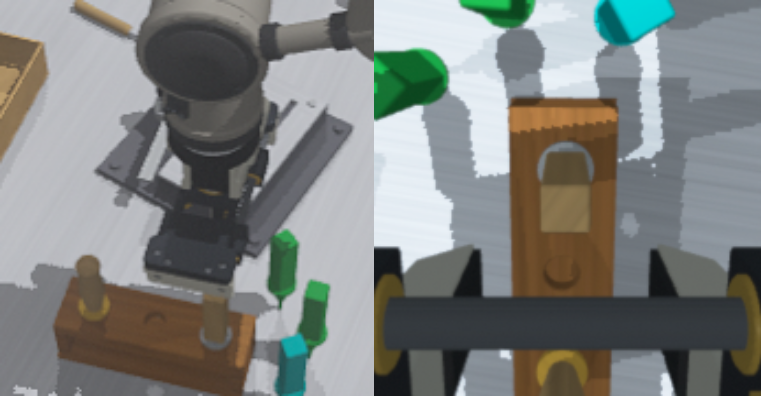

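The burnisher stands upright on its collar in its end hole (left half (215,335), right half (565,165)), the fingers are clear above it, and the file is untouched.

```bash
python3 -c "
from cell import ticket;print(ticket.hand_in())"
```

```text
the job is handed in; nothing more can be done
None
```

I swung the bar clear, drew the burnisher along the whole seam, stood it back in its end hole on its collar and handed the job in; the hand-in returned no verdict.

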